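# Let the counter hatch down off its wedge

## Task

Close the screen's glass hatch: work the rubber wedge backward out from under it, a little at a time, so that the hatch sinks gently onto its bumpers and never drops. Then slide the wedge, thin end first and flat on the counter, fully home into the steel holder beside the screen, let go, and leave the tube rack, timer and spray bottle as they are.

Things in the scene. Friction and masses are not known exactly. Their poses are not given: they have to be found in the camera images.
- screen: Fixed counter screen, 394 wide, 390 high: aluminium uprights 30 x 36 (inner faces 165 either side of the middle), head bar, fixed glass pane above, dark foot plates 6 high reaching 45 in front. Between the uprights slides the glass hatch. Origin on the counter under the hatch's middle; x points through the hatch away from the wedge's thick end, y along the hatch, z up.
- hatch (a joint): Height of the hatch, m: 0 = shut on its 4 mm high rubber bumpers (rail's underside then 4 mm above the counter); 0.016 to 0.019 at the start, resting on the wedge. About 1.1 kg, running freely up and down: with nothing under it, it falls. It sinks 0.21 mm per mm the wedge is drawn back and stands on the bumpers after about 70 to 92 mm.
- hatch_edge (a point): Middle of the lower front edge of the hatch's aluminium bottom rail (350 long, 26 high, 24 deep), the edge that rests on the wedge; 12 mm in front of the screen's origin plane. Axes as the screen's. A 110 mm long finger lip stands out 10 mm from the rail's front, 23 mm above this point. The glass above it is 200 mm high.
- wedge_mid (a point): Loose black rubber wedge, 175 long, 38 wide, flat underside, 40 thick at the butt (its last 5 mm bevelled), tapering straight to 3 at the tip, 0.13 kg. Point: half-way along, on the centreline, 11 mm above the underside. x points to the thin tip, z up. It lies on the counter, tip through under the hatch, the thick 80 to 95 mm standing out in front; drawing it back takes 7 to 16 N.
- holder: Fixed folded-steel sleeve for the wedge on the counter: 42 wide and 25 high inside, 28 high outside, 90 deep from mouth to back wall, side flanges 20 wide; no floor, the wedge slides on the counter. Origin on the counter, mid-sleeve; x = push-in direction, z up. Inner face of the back wall at x = +44 mm; with the wedge home its tip touches it, its middle at x = -43.5, 85 mm standing out.
- holder_mouth (a point): Middle of the holder's mouth, on the counter, 46 mm behind the holder's origin; axes as the holder's. Side lips flare outward over another 14 mm in front of it, to 54 mm apart.
- tube_rack: Bystander: white rack, 150 x 60 x 47 mm, capped tubes to 62 mm; origin under its centre, x along it.
- timer: Bystander: grey bench timer leaning on a small foot, 72 wide, 65 high; origin under its foot.
- spray_bottle: Bystander: clear spray bottle, 68 diameter, 205 high; origin under its centre.
Not all that is in view belongs to the job. Of the things like the holder, leave any that is orange; of the rest the smaller one is meant.

How it is judged:
By the outcome, as a careful person would: the job done as asked, in the order asked, and still so for the second after the job is handed in, with the robot touching nothing.
It also fails if it takes over 45 s, if anything falls off the work surface, if the arm or the gripper's body presses on something with over 40 N, if the wrist force passes 120 N, or if a joint passes its speed limit or range.

## Robot

A 6-joint arm with a two-finger parallel gripper is mounted at the origin on the work surface. World frame = base frame: x ahead of the robot, y to its left, z up, the work surface at z = 0. Lengths are in m, angles in rad, forces in N, time in s.
With the tool pointing down it reaches from about 0.425 to 0.95 m from the base axis. Payload 3.5 kg.
Tool frame: the origin (TCP) lies on the centre line of the jaws, within the pads' length; the fingertips stand tip_extent ahead of it and the grasp point (between the pads) lies 2 mm behind it (tip_extent is the distance from the TCP to the fingertips, in m); z points along the fingers, y is the direction in which the jaws open and shut (so a half turn about z gives the same grasp; the last joint's range is limited). The gripper opens to 85 mm and grips with 20 to 120 N. Pads are 22 mm wide; open, the fingers measure 114 mm over their backs; the gripper's body (76 mm by 85 mm) begins 54 mm behind the grasp point. The pads swing forward as they close: fully open they stand 13 mm farther back than shut.
Start: joints at [-1.267, 0.286, 1.577, -0, 1.279, -0.15], TCP at [0.296, -0.607, 0.248] pointing down, gripper open.
Joint ranges: [-2.77, 2.77], [-0.9, 2.22], [0.21, 2.48], [-1.53, 4.67], [0.24, 2.81], [-2.84, 2.84]. Speed limits (rad/s): [2.79, 2.79, 3.14, 3.14, 3.14, 3.14].

## Interface

Orientations are given as a unit quaternion [x, y, z, w].
In Python, from plant import * gives the robot as it stands.
- The arm moves only by the shell command python3 -m crank 'ROWS' [FORCE]. ROWS is JSON, a list of rows, each a list of 7 numbers: the gripper's target within -1 to 1 (shut at 1, half-way at 0, fully open at -1), then the shift along the tool's x, y, z in cm, then the turn, a rotation vector about the tool's x, y, z in degrees. In form: [[fingers, tx, ty, tz, wx, wy, wz], ...]. A call has 1 to 5 rows; each row shifts and turns the commanded pose from where the row before left it, along the tool's axes as they then stand; what a row does not reach is not made up. A row lasts 1/10 s, in which the tool goes at most 50 mm and 8.59 degrees, less where a joint would pass 70% of its speed; a pose out of reach is approached as far as the arm can. A call is refused whole if a number of a shift passes 5 or a number of a turn 8.59, either way. A call with a gripper value outside its range is refused whole. The fingers move at their own pace and stop on an object; FORCE is the grip in N (left out, the last holds). Time passes only in rows, so rows that do not move let the fingers close. It gives the time, the measured TCP pose, the force and the opening at its end, in the units of the state.
- get_state(): the state, without advancing time (a new reading comes with each control period).
- read_camera(name): name is "scene" or "side" or "wrist"; returns a dict with "color" (384x512x3 uint8, red, green, blue), "vfov" (degrees; the focal length in pixels is half the picture's height over the tangent of half this angle, whatever the lens; pixels are square), "cx", "cy" (the principal point, pixels), "cam_to_world" (4x4, takes a point from camera to world coordinates). Camera axes: x right, y up, looking along -z (the intrinsics and any distortion apply to the point x, -y, -z); pixel columns grow to the right and rows downward; lengths in m; the calibration is good to about 2 mm. A picture is of the moment at which its call begins. There is no depth.
- sign_off(): hands the job in, once; it reports no verdict.
Trained networks look in the newest picture that a camera, given by its name, has taken for a name from the list of things; names that differ only in an ending like _2 or _b are one class to them, and where a whole thing is asked for, a point or a joint stands for the part that bears it (a point fixed in the world has none). Each returns a list of dicts, best first, with "p" (0 to 1); they miss things now and then, are a little off and sometimes report something else, mostly with a low value. They report only what shows in the picture. A call takes as long as a camera call. They do not tell look-alikes from the thing itself.
- trace(thing, camera): "pixels" (384x512 bool, what is visible of it) and "location" ([column, row] in pixels, amid what is visible of it).
- place_of(thing, camera): "location" ([column, row] in pixels: a listed point, or the origin of a listed thing).
The state is a dict: "time": time; "qpos": joint angles; "dq": joint speeds; "joint_efforts": joint torques, N m; "eef_pos": TCP position; "tcp_rot": TCP orientation; "contact_force": force on the tool from outside, world axes, zero at the start; "wrist_torque": the same for the moment, N m; "opening": opening from 0.0 (shut) to 1.0 (fully open).
Only numpy, scipy, OpenCV 4.12 (cv2) and the standard library are available. Lean on these libraries where they do the work, as an engineer would, in place of code of your own. Each camera call takes 0.05 s, during which the arm holds its last target.

## Working session

There is one attempt and no reset: what is moved stays moved. The work goes in short steps, Python scripts to look and compute and a shell command to move; the robot and the scene stay as the last step left them, time stands still between calls to the robot, and variables do not carry over. Pictures are saved under pics/ and viewed, and the job is handed in when it is done.

```bash
ls; mkdir -p pics; cat > h.py <<'E'
from plant import *
import numpy as np, cv2
def cam(n,save=None):
    c=read_camera(n)
    if save: cv2.imwrite('pics/'+save,cv2.cvtColor(c['color'],cv2.COLOR_RGB2BGR))
    return c
E
python3 - <<'E'
from h import *
s=get_state(); print({k:np.round(v,3).tolist() for k,v in s.items()})
for n in ['scene','side','wrist']:
    c=cam(n,n+'0.png'); print(n,{k:(np.round(v,4).tolist()) for k,v in c.items() if k!='color'})
E
```

```text
pics
{'time': 0.0, 'qpos': [-1.267, 0.287, 1.578, 0.0, 1.279, -0.15], 'dq': [-0.001, 0.0, 0.002, 0.001, 0.002, 0.001], 'joint_efforts': [-0.001, -40.599, -29.263, -0.0, 0.006, -0.0], 'eef_pos': [0.296, -0.606, 0.247], 'tcp_rot': [0.974, 0.225, -0.0, -0.001], 'contact_force': [0.275, 0.108, -0.599], 'wrist_torque': [-0.033, 0.023, 0.02], 'opening': 0.998}
scene {'vfov': 43.6948, 'cx': 253.0549, 'cy': 195.1806, 'cam_to_world': [[-0.9999, 0.006, -0.015, 0.5107], [-0.0112, -0.928, 0.3723, 0.5468], [-0.0117, 0.3725, 0.928, 1.4301], [0.0, 0.0, 0.0, 1.0]]}
side {'vfov': 56.6633, 'cx': 254.731, 'cy': 189.7421, 'cam_to_world': [[-0.7086, 0.5014, -0.4965, -0.0304], [-0.7056, -0.5006, 0.5015, 0.57], [0.0029, 0.7057, 0.7085, 0.8922], [0.0, 0.0, 0.0, 1.0]]}
wrist {'vfov': 62.1664, 'cx': 254.0224, 'cy': 185.8013, 'cam_to_world': [[0.4387, 0.8612, 0.2566, 0.3613], [-0.8986, 0.421, 0.1236, -0.5745], [-0.0016, -0.2848, 0.9586, 0.3717], [0.0, 0.0, 0.0, 1.0]]}
```

View pics/scene0.png

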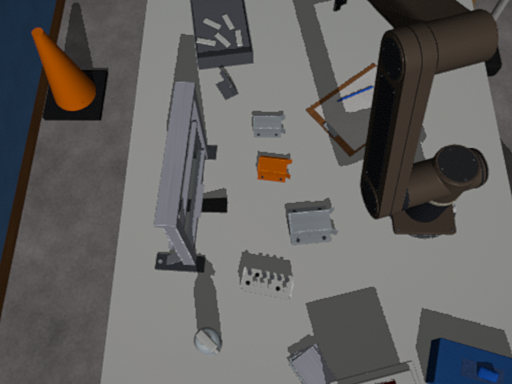

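View pics/side0.png

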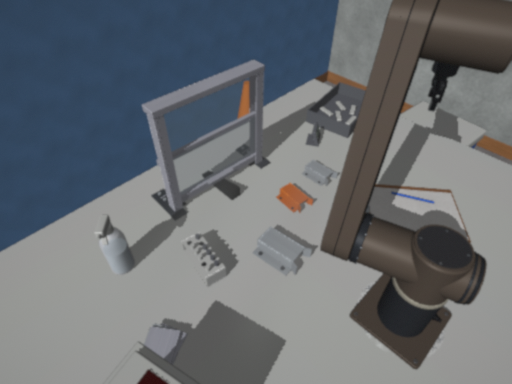

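View pics/wrist0.png

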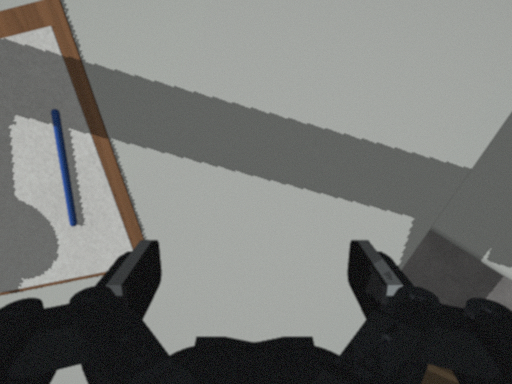

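```bash
python3 - <<'E'
from h import *
for n in ['scene','side','wrist']:
    for t in ['screen','hatch_edge','wedge_mid','holder','holder_mouth','tube_rack','timer','spray_bottle']:
        r=place_of(t,n); print(n,t,[(np.round(x['location'],1).tolist(),round(x['p'],2)) for x in r])
E
```

```text
scene screen [([200.4, 207.2], 0.89)]
scene hatch_edge [([200.5, 200.8], 0.75)]
scene wedge_mid [([198.7, 206.1], 0.81)]
scene holder [([308.5, 226.6], 0.87), ([264.0, 127.0], 0.8), ([269.4, 169.4], 0.66)]
scene holder_mouth [([327.4, 220.3], 0.85), ([279.4, 127.1], 0.73), ([288.2, 171.1], 0.73), ([267.4, 283.7], 0.62)]
scene tube_rack [([269.1, 281.1], 0.63), ([202.5, 203.4], 0.62)]
scene timer [([228.2, 84.8], 0.59)]
scene spray_bottle [([207.9, 341.9], 0.73)]
side screen [([216.6, 184.0], 0.75), ([202.1, 261.7], 0.33)]
side hatch_edge [([220.3, 177.9], 0.78)]
side wedge_mid [([217.5, 183.6], 0.84)]
side holder [([293.7, 202.0], 0.83), ([280.1, 250.5], 0.76), ([316.7, 173.8], 0.72)]
side holder_mouth [([324.6, 182.0], 0.75), ([306.8, 208.8], 0.71), ([296.1, 262.0], 0.64)]
side tube_rack [([199.9, 263.5], 0.97)]
side timer []
side spray_bottle [([126.3, 263.2], 0.94), ([221.1, 177.9], 0.61)]
wrist screen []
wrist hatch_edge []
wrist wedge_mid []
wrist holder []
wrist holder_mouth []
wrist tube_rack []
wrist timer []
wrist spray_bottle []
```

The scene camera shows the screen at about (185,170) and the wedge butt at (215,204). Three holder-like things are visible: small grey (267,124), orange (273,168) and larger grey (310,225). I'll compute positions and sizes.

```bash
cat >> h.py <<'E'
def ray(c,px):
    H,W=c['color'].shape[:2]; f=H/2/np.tan(np.radians(c['vfov']/2))
    M=c['cam_to_world']; M=np.array(M)
    d=np.array([(px[0]-c['cx'])/f,-(px[1]-c['cy'])/f,-1]); return M[:3,3],M[:3,:3]@d
def atz(c,px,z):
    o,d=ray(c,px); return o+d*(z-o[2])/d[2]
def proj(c,P):
    H,W=c['color'].shape[:2]; f=H/2/np.tan(np.radians(c['vfov']/2))
    M=np.array(c['cam_to_world']); p=M[:3,:3].T@(np.array(P)-M[:3,3])
    return np.array([c['cx']+f*p[0]/-p[2], c['cy']-f*p[1]/-p[2]])
E
python3 - <<'E'
from h import *
for n in ['scene','side']:
    c=cam(n)
    for t,z in [('screen',0),('hatch_edge',.021),('wedge_mid',.011),('holder',0),('holder_mouth',0),('tube_rack',0),('timer',0),('spray_bottle',0)]:
        for x in place_of(t,n): print(n,t,round(x['p'],2),np.round(atz(c,x['location'],z),4)[:2])
    im=cv2.cvtColor(c['color'],cv2.COLOR_RGB2BGR)
    a=im[90:250,140:340] if n=='scene' else im[120:280,180:380]
    cv2.imwrite(f'pics/{n}z.png',cv2.resize(a,None,fx=3.6,fy=3.6,interpolation=cv2.INTER_CUBIC))
E
```

```text
scene screen 0.77 [0.6976 0.014 ]
scene hatch_edge 0.92 [0.7035 0.0132]
scene wedge_mid 0.63 [0.7093 0.0213]
scene wedge_mid 0.21 [ 0.4509 -0.2791]
scene holder 0.85 [ 0.4934 -0.2767]
scene holder 0.68 [0.3527 0.0775]
scene holder 0.68 [ 0.4781 -0.1212]
scene holder_mouth 0.98 [ 0.4508 -0.2746]
scene holder_mouth 0.74 [0.2921 0.0642]
scene holder_mouth 0.66 [ 0.4278 -0.1208]
scene holder_mouth 0.23 [ 0.631  -0.4489]
scene tube_rack 0.71 [0.4861 0.2533]
scene timer 0.63 [ 0.6203 -0.4375]
scene spray_bottle 0.67 [0.6598 0.4367]
scene spray_bottle 0.18 [0.6889 0.0082]
side screen 0.9 [0.7264 0.0071]
side hatch_edge 0.9 [0.7064 0.0036]
side wedge_mid 0.84 [0.7153 0.0057]
side holder 0.68 [ 0.4876 -0.2883]
side holder 0.67 [ 0.4689 -0.1204]
side holder 0.61 [0.3587 0.0695]
side holder_mouth 0.87 [ 0.4361 -0.2919]
side holder_mouth 0.84 [ 0.4165 -0.1288]
side holder_mouth 0.79 [0.2921 0.0572]
side tube_rack 0.84 [0.4862 0.2648]
side timer 0.79 [ 0.6068 -0.4091]
side spray_bottle 0.97 [0.6424 0.4233]
```

View pics/scenez.png

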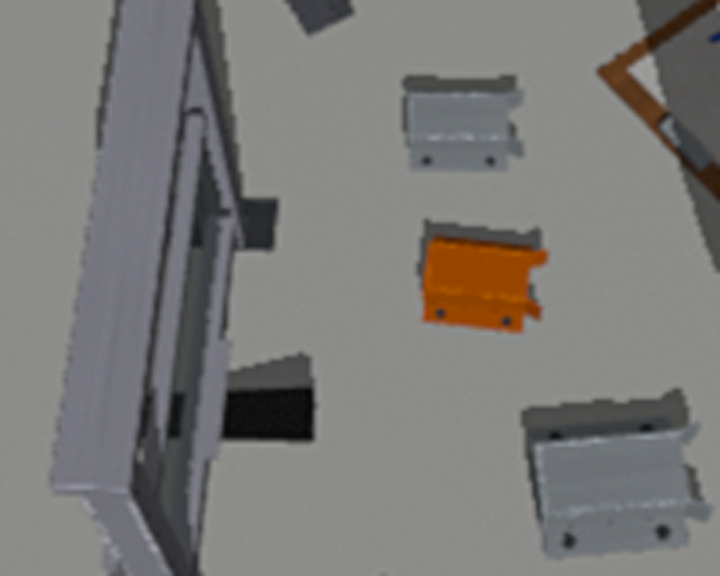

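View pics/sidez.png

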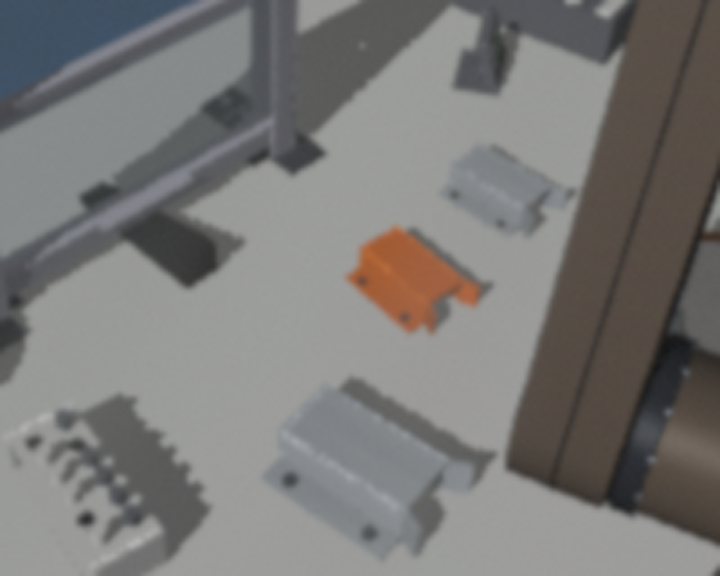

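```bash
python3 -c "
import plant;print([ (n,getattr(plant,n)) for n in dir(plant) if not n.startswith('_')])"|cut -c1-1500
python3 -m crank '[[-1,3.7,-3.3,0,0,0,0],[-1,3.7,-3.3,0,0,0,0],[-1,3.7,-3.3,0,0,0,0],[-1,3.7,-3.3,0,0,0,0],[-1,3.7,-3.3,0,0,0,0]]'
python3 -m crank '[[-1,3.7,-3.3,0,0,0,0],[-1,3.7,-3.3,0,0,0,0],[-1,3.7,-3.3,0,0,0,0],[-1,3.7,-3.3,0,0,0,0],[-1,3.7,-3.3,0,0,0,0]]'

```

```text
[('Unreachable', <class 'plant.Unreachable'>), ('get_state', <function make.<locals>.<lambda> at 0x7f74964b0680>), ('place_of', <function make.<locals>.keyed.<locals>.call at 0x7f74964b0a40>), ('read_camera', <function make.<locals>.drawn_camera at 0x7f74964b0180>), ('sign_off', <function connect.<locals>.done at 0x7f74964237e0>), ('tip_extent', 0.017), ('trace', <function make.<locals>.keyed.<locals>.call at 0x7f74964b0860>)]
time: 2.75
eef_pos: [0.3903, -0.3755, 0.2485]
tcp_rot: [0.974, 0.225, 0.0, 0.0]
contact_force: [1.2, -1.0, 0.8]
opening: 1.0
time: 3.25
eef_pos: [0.4843, -0.1459, 0.2488]
tcp_rot: [0.974, 0.225, 0.0, 0.0]
contact_force: [-0.2, -0.6, -0.2]
opening: 1.001
```

```bash

R='x'
python3 -m crank '[[-1,0,0,0,0,0,-8.5],[-1,0,0,0,0,0,-8.5],[-1,0,0,0,0,0,-8.5],[-1,0,0,0,0,0,-8.5],[-1,0,0,0,0,0,-8.5]]' >/dev/null
python3 -m crank '[[-1,0,0,0,0,0,-8.5],[-1,0,0,0,0,0,-8.5],[-1,0,0,0,0,0,-8.5],[-1,0,0,0,0,0,-8.5],[-1,0,0,0,0,0,-8.5]]' >/dev/null
python3 -m crank '[[-1,0,0,0,0,0,-8.5],[-1,0,0,0,0,0,-8.5],[-1,0,0,0,0,0,-8.5],[-1,0,0,0,0,0,-8.5],[-1,0,0,0,0,0,-8.5]]'
python3 -m crank '[[-1,0,0,0,0,0,-8.5],[-1,0,0,0,0,0,-8.5],[-1,0,0,0,0,0,-8.5],[-1,0,0,0,0,0,-1]]'
python3 - <<'E'
from h import *
s=get_state(); print({k:np.round(v,3).tolist() for k,v in s.items()})
for n in ['wrist','scene','side']:
    c=cam(n,n+'1.png'); 
    for t,z in [('hatch_edge',.021),('wedge_mid',.011),('holder',0),('holder_mouth',0)]:
        for x in place_of(t,n): print(n,t,round(x['p'],2),np.round(x['location']),np.round(atz(c,x['location'],z),4)[:2])
E
```

```text
time: 4.75
eef_pos: [0.4838, -0.1479, 0.2485]
tcp_rot: [0.226, 0.974, -0.0, 0.0]
contact_force: [0.8, -0.5, -0.7]
opening: 1.005
time: 5.15
eef_pos: [0.4838, -0.1479, 0.2485]
tcp_rot: [-0.0, 1.0, -0.0, 0.0]
contact_force: [-0.3, -0.3, 0.2]
opening: 1.001
{'time': 5.15, 'qpos': [-0.497, -0.093, 1.985, 0.0, 1.249, -2.069], 'dq': [0.0, -0.001, 0.001, -0.0, -0.0, -0.079], 'joint_efforts': [0.001, -25.28, -28.977, -0.002, -0.001, -0.292], 'eef_pos': [0.484, -0.148, 0.248], 'tcp_rot': [-0.0, 1.0, -0.0, 0.0], 'contact_force': [-0.32, -0.325, 0.24], 'wrist_torque': [0.001, 0.015, 0.029], 'opening': 1.001}
wrist hatch_edge 0.69 [371. 319.] [0.7002 0.007 ]
wrist wedge_mid 0.59 [371. 316.] [0.7023 0.0101]
wrist holder 0.96 [136. 158.] [ 0.4882 -0.2892]
wrist holder 0.65 [275. 145.] [ 0.4728 -0.1235]
wrist holder 0.63 [456.  33.] [0.3523 0.0679]
wrist holder_mouth 0.63 [278. 106.] [ 0.4281 -0.1203]
wrist holder_mouth 0.56 [135. 118.] [ 0.4422 -0.285 ]
scene hatch_edge 0.94 [203. 204.] [0.69   0.0114]
scene wedge_mid 0.91 [198. 208.] [0.7083 0.0219]
scene holder 0.82 [265. 128.] [ 0.4955 -0.274 ]
scene holder 0.75 [311. 229.] [0.352  0.0844]
scene holder 0.73 [270. 167.] [ 0.4791 -0.1259]
scene holder_mouth 0.68 [331. 222.] [0.2892 0.0632]
scene holder_mouth 0.67 [286. 170.] [ 0.4279 -0.1171]
scene holder_mouth 0.66 [279. 123.] [ 0.4486 -0.293 ]
side hatch_edge 0.68 [222. 179.] [ 0.7014 -0.0014]
side wedge_mid 0.72 [220. 183.] [0.6995 0.0096]
side holder 0.87 [316. 175.] [ 0.4902 -0.2779]
side holder 0.8 [282. 249.] [0.3579 0.0599]
side holder 0.58 [290. 200.] [ 0.472  -0.1119]
side holder_mouth 0.86 [306. 206.] [ 0.4195 -0.1303]
side holder_mouth 0.84 [299. 261.] [0.2932 0.0544]
```

View pics/wrist1.png

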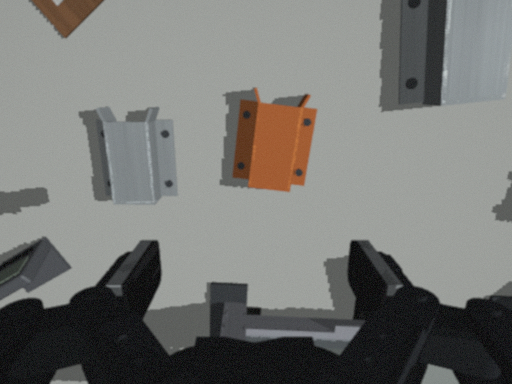

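```bash
python3 - <<'E'
from h import *
im=cv2.imread('pics/wrist1.png')
cv2.imwrite('pics/w1z.png',cv2.resize(im[95:215,85:195],None,fx=5,fy=5,interpolation=cv2.INTER_CUBIC))
E
```

```text
(no output)
```

View pics/w1z.png

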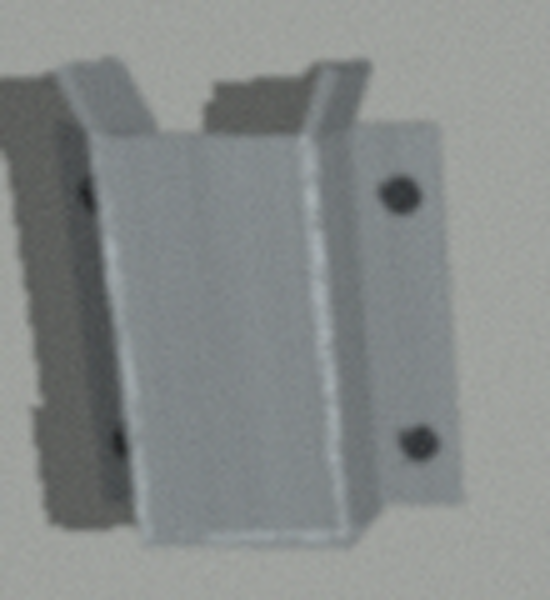

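```bash
python3 - <<'E'
from h import *
c=cam('wrist')
P=[atz(c,p,.028)[:2] for p in [(104,122),(146.2,122),(154.2,203),(113.4,203.5)]]
F=[atz(c,p,.003)[:2] for p in [(173,119.4),(177.4,195)]]
print(np.round(P,4),np.round(F,4))
P=np.array(P)
m=(P[0]+P[1])/2;b=(P[2]+P[3])/2
print(m,b,np.linalg.norm(b-m),np.linalg.norm(P[0]-P[1]),np.linalg.norm(P[2]-P[3]))
for d in (b-m,P[3]-P[0],P[2]-P[1],F[1]-F[0]): print(np.degrees(np.arctan2(d[1],d[0])))
E
```

```text
[[ 0.4434 -0.3079]
 [ 0.4434 -0.2629]
 [ 0.535  -0.2626]
 [ 0.5357 -0.3095]] [[ 0.4428 -0.2404]
 [ 0.5336 -0.2416]]
[ 0.44337621 -0.28542684] [ 0.5353364  -0.28606529] 0.09196241066617919 0.04501783931302544 0.046967867008399555
-0.39778200493358634
-1.0005251118822427
0.20908437505452626
-0.7627869668344817
```

```bash

python3 -m crank '[[-1,-1.2,4,1,0,0,0],[-1,-1.2,4,1,0,0,0],[-1,-1.2,4,1,0,0,0],[-1,-1.2,4,1,0,0,0],[-1,0,0,0,0,0,0]]'
python3 - <<'E'
from h import *
c=cam('wrist','wrist2.png'); 
for t,z in [('hatch_edge',.021),('wedge_mid',.011)]:
        for x in place_of(t,'wrist'): print(t,round(x['p'],2),np.round(x['location']),np.round(atz(c,x['location'],z),4)[:2])
im=cv2.imread('pics/wrist2.png')
cv2.imwrite('pics/w2z.png',cv2.resize(im[100:384,130:380],None,fx=2.1,fy=2.1,interpolation=cv2.INTER_CUBIC))
E
```

```text
time: 6.45
eef_pos: [0.5314, 0.0162, 0.2066]
tcp_rot: [-0.003, 1.0, 0.001, -0.001]
contact_force: [-0.6, -1.2, -0.0]
opening: 0.999
hatch_edge 0.82 [244. 307.] [0.6963 0.0059]
wedge_mid 0.92 [247. 306.] [0.7023 0.0096]
```

View pics/w2z.png

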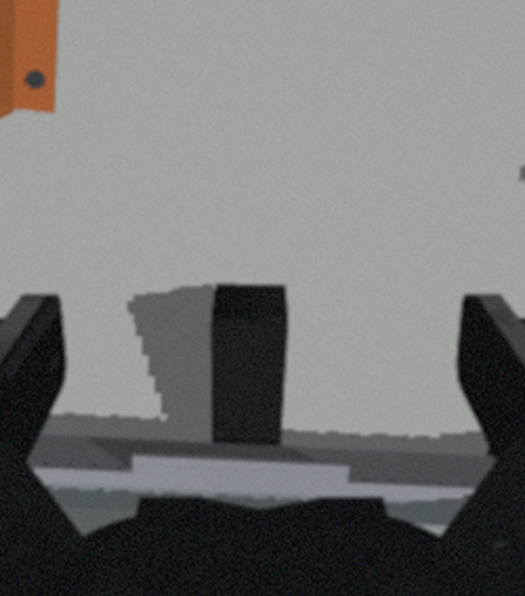

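```bash
python3 - <<'E'
from h import *
c=cam('wrist')
def P(x,y,z): return atz(c,(130+x/2.1,100+y/2.1),z)[:2].round(4)
print('butt bottom',P(217,286,0),P(284,288,0))
print('butt top',P(214,318,.039),P(287,320,.039))
print('at hatch',P(212,441,.021),P(281,444,.021))
print('lip front (z.044)',P(133,457,.044),P(349,466,.044))
print('rail bottom edge',P(30,440,.021),P(495,458,.021))
E
```

```text
butt bottom [ 0.6191 -0.0117] [0.6202 0.0249]
butt top [ 0.6175 -0.0107] [0.6186 0.025 ]
at hatch [ 0.7026 -0.0146] [0.7045 0.0235]
lip front (z.044) [ 0.6945 -0.0535] [0.6998 0.0579]
rail bottom edge [ 0.7021 -0.1149] [0.7135 0.1425]
```

```bash

python3 -m crank '[[-1,0,0,0,0,0,2],[-1,-3.8,-0.2,3,0,0,0],[-1,-3.8,-0.2,3,0,0,0],[-1,-3.8,-0.2,3,0,0,0],[-1,0,0,0,0,0,0]]'
python3 -m crank '[[-1,0,0,0,0,0,0]]'
python3 - <<'E'
from h import *
c=cam('wrist','wrist3.png'); 
im=cv2.imread('pics/wrist3.png')
cv2.imwrite('pics/w3z.png',cv2.resize(im,None,fx=1.5,fy=1.5,interpolation=cv2.INTER_CUBIC))
E
```

```text
time: 7.15
eef_pos: [0.6448, 0.0, 0.1094]
tcp_rot: [0.019, 1.0, 0.001, -0.006]
contact_force: [-1.4, -0.0, -0.8]
opening: 0.999
time: 7.25
eef_pos: [0.645, 0.0006, 0.1164]
tcp_rot: [0.019, 1.0, 0.0, -0.002]
contact_force: [-0.2, 0.3, 0.9]
opening: 1.005
```

View pics/w3z.png

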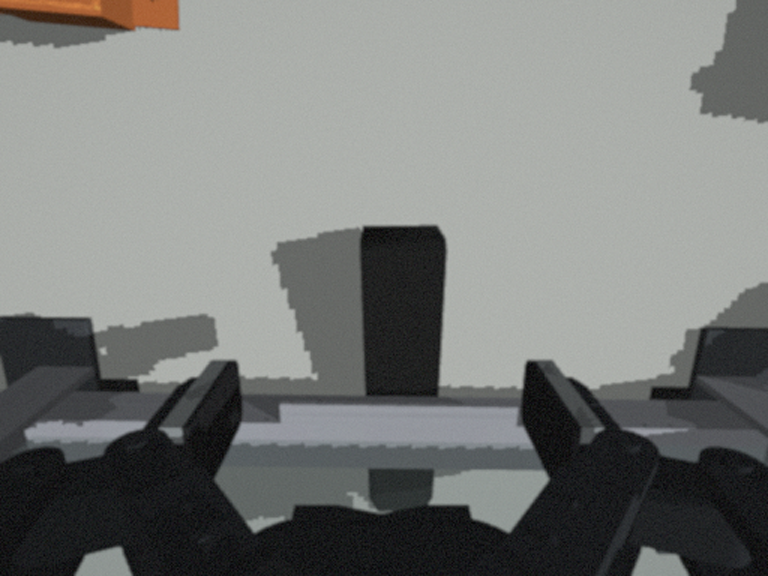

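```bash
python3 - <<'E'
from h import *
c=cam('wrist')
def P(x,y,z): return atz(c,(x/1.5,y/1.5),z)[:2].round(4)
print('butt bottom',P(369,227,0),P(437,226,0))
print('butt top',P(361,241,.038),P(446,241,.038))
print('at hatch',P(366,394,.021),P(438,396,.021))
print('lip',P(281,404,.044),P(519,409,.044))
s=get_state();print(s['eef_pos'],s['tcp_rot'])
E
```

```text
butt bottom [ 0.6178 -0.0043] [0.6185 0.0307]
butt top [ 0.6169 -0.0068] [0.6182 0.0304]
at hatch [ 0.7023 -0.009 ] [0.7048 0.0287]
lip [ 0.6928 -0.0482] [0.6996 0.0645]
[0.6459095  0.00120707 0.1206117 ] [ 1.80598140e-02  9.99835759e-01 -2.16587101e-04  1.50065455e-03]
```

```bash
python3 -m crank '[[-1,0,0.5,0,0,0,0],[-1,0,0,0,0,0,0],[-1,0,0,0,0,0,0]]'
python3 - <<'E'
from h import *
c=cam('wrist','wrist4.png'); 
im=cv2.imread('pics/wrist4.png')
cv2.imwrite('pics/w4z.png',cv2.resize(im[130:300,130:380],None,fx=3,fy=3,interpolation=cv2.INTER_CUBIC))
s=get_state();print(s['eef_pos'],s['tcp_rot'],np.round(c['cam_to_world'],4))
for t in ['wedge_mid']:
  for r in trace(t,'wrist'):
    ys,xs=np.where(r['pixels']);print(r['p'],xs.min(),xs.max(),ys.min(),ys.max())
E
```

```text
time: 7.65
eef_pos: [0.6459, 0.0075, 0.1204]
tcp_rot: [0.017, 1.0, -0.0, 0.002]
contact_force: [0.6, -0.3, -0.2]
opening: 1.001
[0.64578878 0.0074079  0.11990351] [ 1.72206840e-02  9.99851050e-01 -1.79703721e-04  1.13704702e-03] [[ 3.390e-02 -9.567e-01 -2.891e-01  5.730e-01]
 [ 9.994e-01  3.230e-02  1.040e-02  1.000e-02]
 [-6.000e-04 -2.893e-01  9.572e-01  2.448e-01]
 [ 0.000e+00  0.000e+00  0.000e+00  1.000e+00]]
0.87 230 287 147 259
```

View pics/w4z.png

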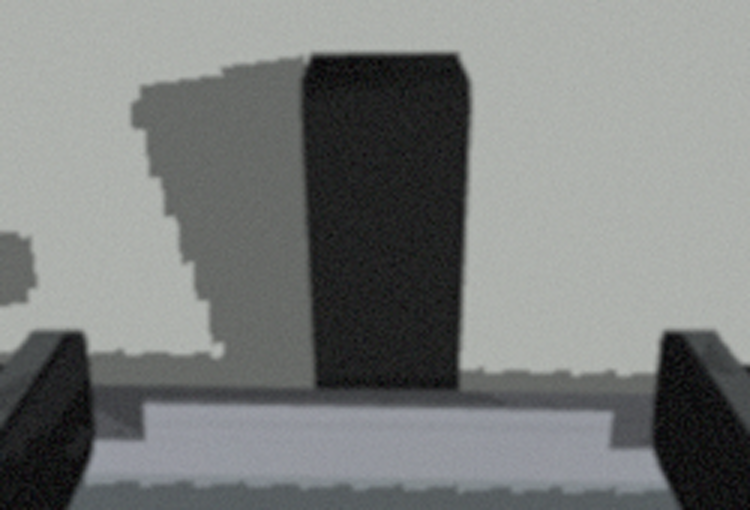

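```bash
python3 - <<'E'
from h import *
c=cam('wrist')
def P(x,y,z): return atz(c,(130+x/3,130+y/3),z)[:2].round(4)
a=[P(313,54,0),P(457,54,0)]; b=[P(303,85,.038),P(470,85,.038)]; d=[P(316,387,.021),P(458,387,.021)]
print(a,b,d,np.mean(a,0),np.mean(b,0),np.mean(d,0))
print(P(145,404,.044),P(611,411,.044))
E
```

```text
[array([ 0.6153, -0.0069]), array([0.6166, 0.0302])] [array([ 0.6155, -0.0068]), array([0.6168, 0.0298])] [array([ 0.6995, -0.0092]), array([0.7008, 0.028 ])] [0.61595 0.01165] [0.61615 0.0115 ] [0.70015 0.0094 ]
[ 0.6896 -0.0478] [0.6952 0.0622]
```

```bash
python3 -m crank '[[-1,0.35,0.33,2.5,0,0,0],[-1,0,0,2.5,0,0,0],[-1,0,0,2.5,0,0,0],[-1,0,0,1.5,0,0,0],[-1,0,0,0.8,0,0,0]]'
python3 -m crank '[[-1,0,0,0,0,0,0],[-1,0,0,0,0,0,0]]'
python3 - <<'E'
from h import *
c=cam('wrist','wrist5.png'); 
E
```

```text
time: 8.3
eef_pos: [0.6413, 0.0107, 0.0185]
tcp_rot: [0.017, 1.0, 0.0, -0.001]
contact_force: [0.4, 0.3, 0.3]
opening: 1.004
time: 8.5
eef_pos: [0.6432, 0.0105, 0.0213]
tcp_rot: [0.017, 1.0, -0.0, 0.001]
contact_force: [0.2, -0.1, 0.3]
opening: 1.001
```

View pics/wrist5.png

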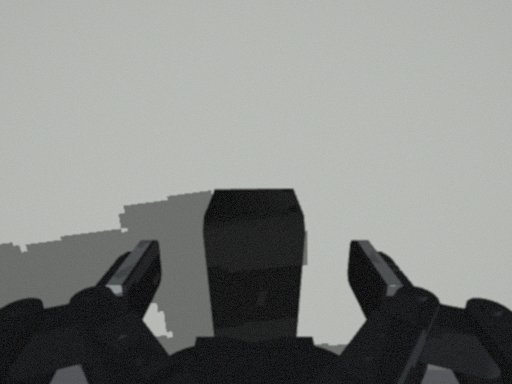

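The wedge top spans columns 205–304, centred between the jaws (centre 254). Closing now.

```bash
python3 -m crank '[[1,0,0,0,0,0,0],[1,0,0,0,0,0,0],[1,0,0,0,0,0,0],[1,0,0,0,0,0,0],[1,0,0,0,0,0,0]]' 50
python3 -m crank '[[1,0,0,0,0,0,0],[1,0,0,0,0,0,0]]'
```

```text
time: 9.05
eef_pos: [0.6426, 0.0106, 0.0211]
tcp_rot: [0.017, 1.0, -0.0, 0.0]
contact_force: [-1.5, 1.3, 4.8]
opening: 0.44
time: 9.25
eef_pos: [0.6426, 0.0106, 0.0211]
tcp_rot: [0.017, 1.0, -0.0, 0.0]
contact_force: [-2.0, 0.4, 4.5]
opening: 0.436
```

```bash
python3 -m crank '[[1,0.2,0,0,0,0,0],[1,0.2,0,0,0,0,0],[1,0.3,0,0,0,0,0],[1,0.3,0,0,0,0,0],[1,0,0,0,0,0,0]]'
python3 - <<'E'
from h import *
c=cam('side','side6.png');s=get_state();print(s['contact_force'],s['eef_pos'],s['opening'])
im=cv2.imread('pics/side6.png');cv2.imwrite('pics/s6z.png',cv2.resize(im[120:280,130:330],None,fx=3.5,fy=3.5,interpolation=cv2.INTER_CUBIC))
E
```

```text
time: 9.75
eef_pos: [0.6345, 0.0106, 0.0211]
tcp_rot: [0.018, 1.0, -0.0, 0.003]
contact_force: [6.1, 1.2, -0.7]
opening: 0.439
[ 5.08850508  0.62492721 -0.05401372] [0.6345039  0.01060932 0.02107993] 0.4309736919976034
```

View pics/s6z.png

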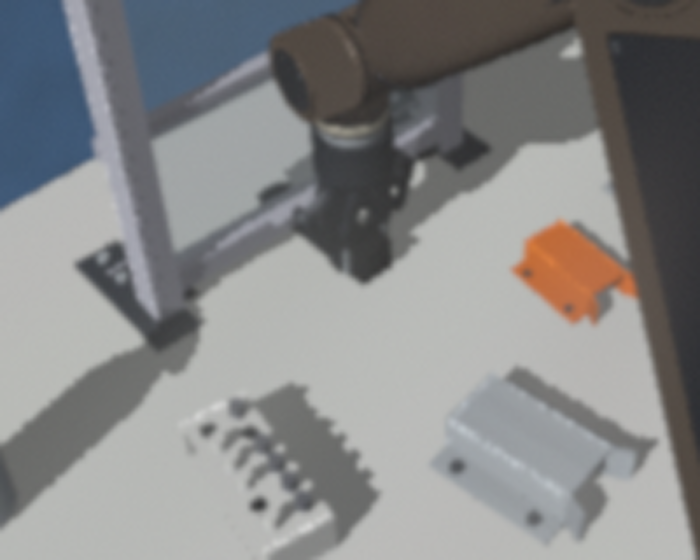

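```bash
python3 -m crank '[[1,0.3,0,0,0,0,0],[1,0.3,0,0,0,0,0],[1,0.3,0,0,0,0,0],[1,0.3,0,0,0,0,0],[1,0.3,0,0,0,0,0]]'
python3 -m crank '[[1,0.3,0,0,0,0,0],[1,0.3,0,0,0,0,0],[1,0.3,0,0,0,0,0],[1,0.3,0,0,0,0,0],[1,0.3,0,0,0,0,0]]'
python3 - <<'E'
from h import *
c=cam('wrist','wrist7.png');s=get_state();print(s['contact_force'],s['eef_pos'],s['opening'])
E
```

```text
time: 10.3
eef_pos: [0.6201, 0.011, 0.0211]
tcp_rot: [0.018, 1.0, -0.0, 0.004]
contact_force: [5.5, 0.3, -2.1]
opening: 0.438
time: 10.8
eef_pos: [0.6051, 0.0115, 0.0211]
tcp_rot: [0.018, 1.0, -0.0, 0.004]
contact_force: [6.6, 0.4, -2.0]
opening: 0.438
[ 5.83267002 -0.7278235  -0.98929424] [0.60461166 0.01152651 0.02104863] 0.4390497828633202
```

View pics/wrist7.png

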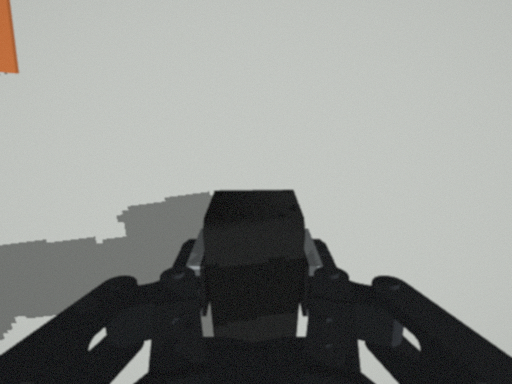

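```bash
python3 -m crank '[[1,0.3,0,0,0,0,0],[1,0.3,0,0,0,0,0],[1,0.3,0,0,0,0,0],[1,0.3,0,0,0,0,0],[1,0.3,0,0,0,0,0]]'
python3 -m crank '[[1,0.3,0,0,0,0,0],[1,0.3,0,0,0,0,0],[1,0.3,0,0,0,0,0],[1,0.3,0,0,0,0,0],[1,0.3,0,0,0,0,0]]'
python3 -m crank '[[1,0.3,0,0,0,0,0],[1,0.3,0,0,0,0,0],[1,0.3,0,0,0,0,0],[1,0.3,0,0,0,0,0],[1,0.3,0,0,0,0,0]]'
python3 -m crank '[[1,0.3,0,0,0,0,0],[1,0.3,0,0,0,0,0],[1,0.3,0,0,0,0,0],[1,0.3,0,0,0,0,0],[1,0.3,0,0,0,0,0]]'

```

```text
time: 11.35
eef_pos: [0.5901, 0.012, 0.0211]
tcp_rot: [0.018, 1.0, -0.0, 0.004]
contact_force: [8.3, -0.0, -1.9]
opening: 0.432
time: 11.85
eef_pos: [0.5752, 0.0125, 0.0211]
tcp_rot: [0.018, 1.0, -0.0, 0.004]
contact_force: [7.0, 0.3, -1.5]
opening: 0.436
time: 12.35
eef_pos: [0.5601, 0.0131, 0.021]
tcp_rot: [0.018, 1.0, -0.0, 0.004]
contact_force: [7.2, -0.3, -2.7]
opening: 0.437
time: 12.85
eef_pos: [0.5431, 0.0139, 0.021]
tcp_rot: [0.018, 1.0, -0.0, 0.001]
contact_force: [4.3, -0.3, 5.2]
opening: 0.435
```

```bash
python3 -m crank '[[1,1,0,0,0,0,0],[1,2,0,0,0,0,0],[1,0,0,0,0,0,0]]'
python3 - <<'E'
from h import *
for n in ['wrist','scene','side']:
    c=cam(n,n+'8.png')
    for x in place_of('hatch_edge',n): print(n,np.round(x['location'],1),round(x['p'],2))
a=cv2.imread('pics/side8.png');b=cv2.imread('pics/side0.png')
z=lambda i:cv2.resize(i[140:240,130:290],None,fx=4.8,fy=3,interpolation=cv2.INTER_CUBIC)
z=lambda i:cv2.resize(i[60:240,130:290],None,fx=2.5,fy=2.5,interpolation=cv2.INTER_CUBIC)
cv2.imwrite('pics/s8z.png',np.hstack([z(b),z(a)]))
E
```

```text
time: 13.15
eef_pos: [0.5111, 0.0151, 0.021]
tcp_rot: [0.017, 1.0, -0.0, -0.0]
contact_force: [-0.0, -1.3, 7.5]
opening: 0.434
side [220.  184.2] 0.73
```

View pics/s8z.png

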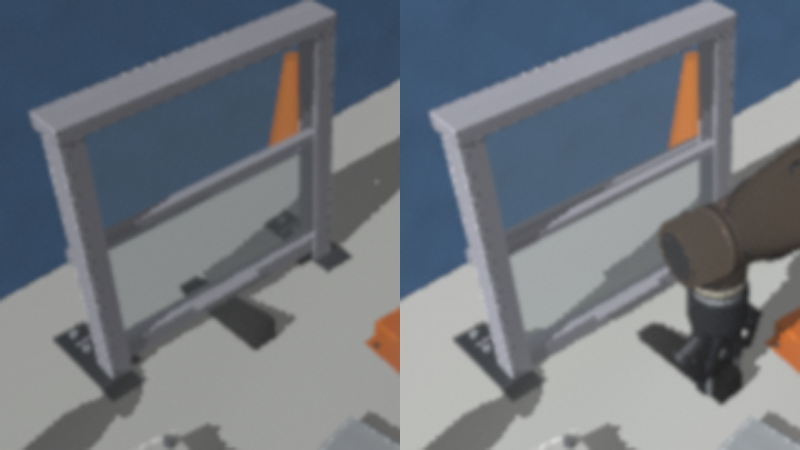

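View pics/scene8.png

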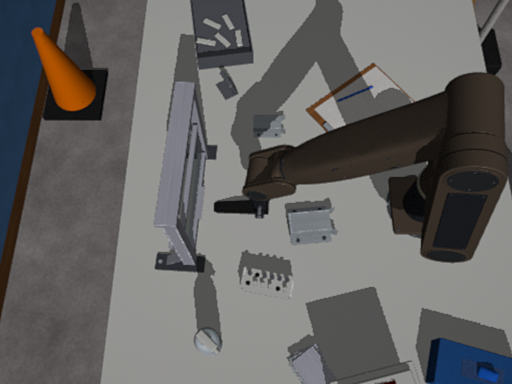

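View pics/wrist8.png

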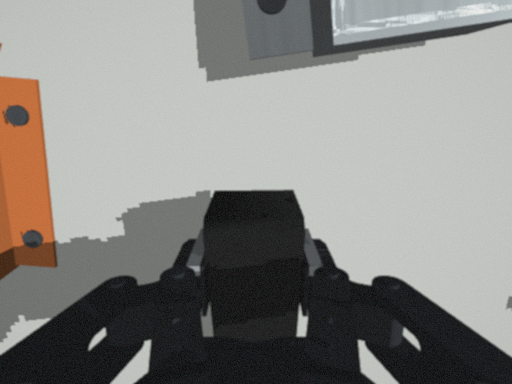

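```bash
python3 - <<'E'
from h import *
c=cam('scene'); print([atz(c,p,0.0)[:2].round(3) for p in [(307,109),(351,153),(378,66)]])
c=cam('side'); print([atz(c,p,0.0)[:2].round(3) for p in [(374,186),(450,190)]])
E
```

```text
[array([ 0.351, -0.35 ]), array([ 0.21, -0.18]), array([ 0.09, -0.53])]
[array([ 0.307, -0.377]), array([ 0.105, -0.55 ])]
```

```bash
python3 - <<'E'
from h import *
M0=np.array([[0.4387, 0.8612, 0.2566, 0.3613], [-0.8986, 0.421, 0.1236, -0.5745], [-0.0016, -0.2848, 0.9586, 0.3717], [0,0,0,1]])
c=cam('wrist'); c0=dict(c);c0['cam_to_world']=M0
for z in (0,.01,.02): print(z,[atz(c0,p,z)[:2].round(4) for p in [(143,245),(60,0),(0,292)]])
for z in (0,.01,.02): print('scene',z,[atz(cam('scene'),p,z)[:2].round(4) for p in [(307,109),(351,153),(378,66)]])
# wrist1 pose: approx from TCP offset of cam
s=get_state(); 
E
```

```text
0 [array([ 0.1274, -0.5288]), array([ 0.3542, -0.3531]), array([-0.0239, -0.3794])]
0.01 [array([ 0.1337, -0.53  ]), array([ 0.3544, -0.359 ]), array([-0.0135, -0.3846])]
0.02 [array([ 0.14  , -0.5312]), array([ 0.3546, -0.365 ]), array([-0.0032, -0.3899])]
scene 0 [array([ 0.3505, -0.3498]), array([ 0.2096, -0.1803]), array([ 0.0901, -0.5303])]
scene 0.01 [array([ 0.3517, -0.3435]), array([ 0.2117, -0.1752]), array([ 0.093 , -0.5228])]
scene 0.02 [array([ 0.3528, -0.3372]), array([ 0.2138, -0.1701]), array([ 0.096 , -0.5153])]
```

```bash
python3 -m crank '[[-1,0,0,0,0,0,0],[-1,0,0,0,0,0,0],[-1,0,0,0,0,0,0],[-1,0,0,0,0,0,0],[-1,-1,0,0.1,0,0,0]]'
python3 -m crank '[[-1,-2.5,0,0,0,0,0],[-1,-2.5,0,0,0,0,0],[-1,0,0,0,0,0,0]]'
python3 - <<'E'
from h import *
c=cam('wrist','wrist9.png')
E
```

```text
time: 14.55
eef_pos: [0.521, 0.0151, 0.0185]
tcp_rot: [0.017, 1.0, 0.0, -0.001]
contact_force: [0.1, 0.2, -0.3]
opening: 0.998
time: 14.85
eef_pos: [0.5763, 0.0125, 0.0203]
tcp_rot: [0.018, 1.0, -0.0, 0.002]
contact_force: [1.2, 0.2, 0.0]
opening: 1.004
```

View pics/wrist9.png

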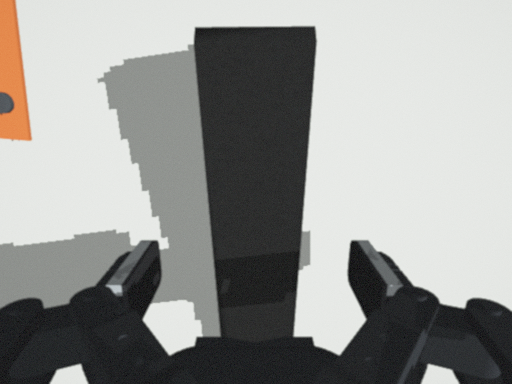

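```bash
python3 -m crank '[[1,0,0,0,0,0,0],[1,0,0,0,0,0,0],[1,0,0,0,0,0,0],[1,0,0,0,0,0,0],[1,0,0,0,0,0,0]]' 60
python3 -m crank '[[1,0,0,0,0,0,0],[1,0,0,0,0,0,0]]'
python3 - <<'E'
from h import *
c=cam('wrist','wrist10.png')
s=get_state();print(s['eef_pos'],s['contact_force'])
M=np.array(c['cam_to_world'])
for p,z in [((195,40),.038),((316,38),.038),((200,27),0),((312,27),0)]: print(atz(c,p,z))
E
```

```text
time: 15.4
eef_pos: [0.5722, 0.0131, 0.0194]
tcp_rot: [0.017, 1.0, -0.0, 0.0]
contact_force: [1.0, -0.2, 1.6]
opening: 0.431
time: 15.6
eef_pos: [0.5722, 0.013, 0.0194]
tcp_rot: [0.017, 1.0, 0.0, -0.0]
contact_force: [-0.9, 0.2, 1.8]
opening: 0.423
[0.57221667 0.01305757 0.01944165] [-1.49929714 -0.56734604  2.43460741]
[ 0.48425251 -0.00195039  0.038     ]
[0.48496833 0.03502152 0.038     ]
[ 0.4738815  -0.00575377  0.        ]
[0.47547048 0.04024792 0.        ]
```

View pics/wrist10.png

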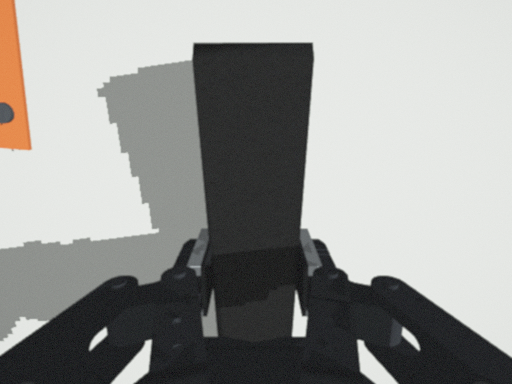

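```bash
python3 -m crank '[[1,0,0,-2,0,0,0],[1,0,0,-3,0,0,-1.4],[1,3,-3.75,-2,0,0,0],[1,3,-3.75,0,0,0,0],[1,3,-3.75,0,0,0,0]]'
python3 -m crank '[[1,3,-3.75,0,0,0,0],[1,3,-3.75,0,0,0,0],[1,3,-3.75,0,0,0,0],[1,0,0,0,0,0,0],[1,0,0,0,0,0,0]]'
python3 - <<'E'
from h import *
c=cam('wrist','wrist11.png')
s=get_state();print(s['eef_pos'],s['tcp_rot'],s['contact_force'],s['qpos'])
E
```

```text
time: 16.15
eef_pos: [0.4818, -0.098, 0.0892]
tcp_rot: [0.004, 1.0, -0.0, 0.001]
contact_force: [-0.3, -0.4, -0.5]
opening: 0.429
time: 16.65
eef_pos: [0.3904, -0.2094, 0.0883]
tcp_rot: [0.007, 1.0, 0.0, 0.0]
contact_force: [-0.6, -0.6, -1.1]
opening: 0.428
[ 0.39098473 -0.20858384  0.08831014] [ 5.87864534e-03  9.99982684e-01  2.71576662e-04 -8.50634264e-06] [ 0.69932015 -0.18655217 -1.6583556 ] [-7.19995250e-01 -2.70972867e-02  2.24712398e+00  5.01151265e-04
  9.21934614e-01 -2.27933713e+00]
```

View pics/wrist11.png

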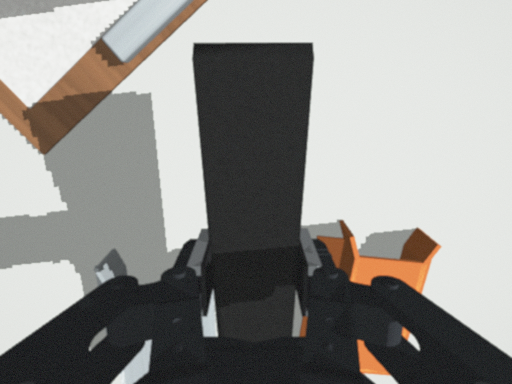

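```bash
python3 -m crank '[[1,3,-3.8,0,0,0,0],[1,2.9,-3.8,0,0,0,0.1],[1,0,0,0,0,0,0],[1,0,0,0,0,0,0]]'
python3 - <<'E'
from h import *
for n in ['wrist','scene']: c=cam(n,n+'12.png')
s=get_state();print(s['eef_pos'],s['tcp_rot'],s['contact_force'],s['qpos'])
a=cv2.imread('pics/scene12.png');cv2.imwrite('pics/s12z.png',cv2.resize(a[70:220,220:400],None,fx=4,fy=4,interpolation=cv2.INTER_CUBIC))
E
```

```text
time: 17.1
eef_pos: [0.3318, -0.2837, 0.0884]
tcp_rot: [0.006, 1.0, 0.0, 0.0]
contact_force: [0.1, 0.2, -1.3]
opening: 0.429
[ 0.33222738 -0.28263501  0.08819804] [ 4.94374725e-03  9.99987631e-01  5.29184577e-04 -1.28570751e-04] [ 0.75205392 -0.23144637 -0.29232466] [-9.38585967e-01 -4.31705950e-02  2.26288642e+00  5.30444503e-04
  9.22880584e-01 -2.49981511e+00]
```

View pics/wrist12.png

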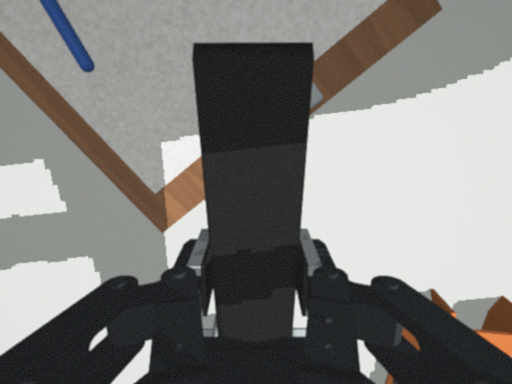

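View pics/s12z.png

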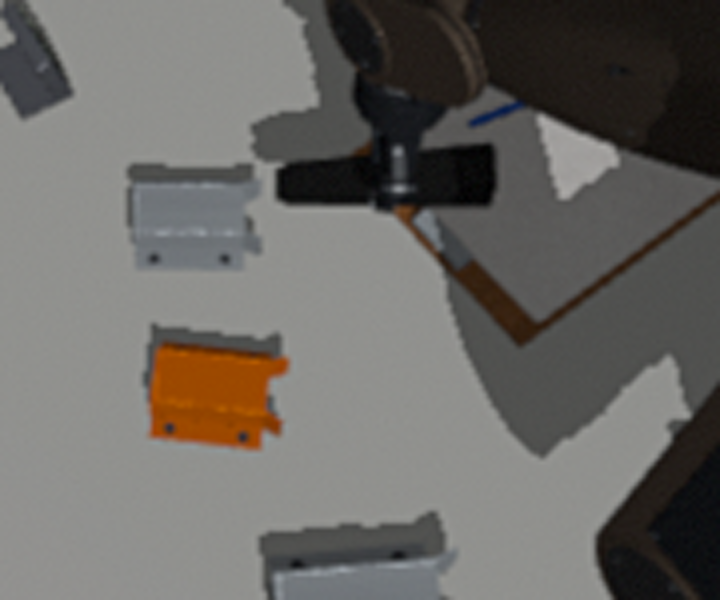

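```bash
python3 - <<'E'
from h import *
a=cv2.imread('pics/scene0.png');b=cv2.imread('pics/wrist11.png')
cv2.imwrite('pics/clip.png',np.hstack([cv2.resize(a[90:165,295:370],(400,400),interpolation=cv2.INTER_CUBIC),cv2.resize(b[0:160,60:220],(400,400),interpolation=cv2.INTER_CUBIC)]))
E
```

```text
(no output)
```

View pics/clip.png

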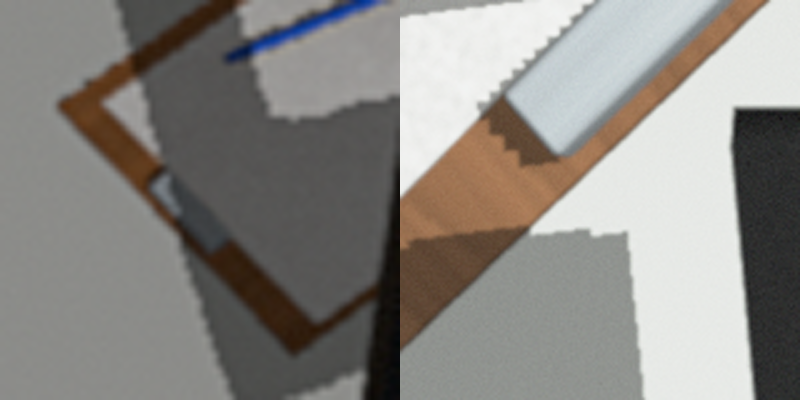

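```bash
python3 -m crank '[[1,0,0,0,0,5,0],[1,0,0,0,0,0,0],[1,0,0,0,0,0,0]]'
python3 - <<'E'
from h import *
c=cam('wrist')
c2=cam('scene')
print('clip',[atz(c2,p,.01)[:2].round(4) for p in [(324,124),(336.3,137),(328,121),(340,134)]])
s=get_state();R=s['tcp_rot'];print(s['eef_pos'],R,s['qpos'])
from scipy.spatial.transform import Rotation as Q
r=Q.from_quat(R).as_matrix();print(r.round(3))
# delta world to tool
t=np.array([.330,-.2848,.034])-s['eef_pos'];print('tool cm',(r.T@t*100).round(2))
E
```

```text
time: 17.5
eef_pos: [0.3325, -0.2828, 0.0883]
tcp_rot: [0.004, 0.999, 0.001, -0.043]
contact_force: [0.0, 0.2, -1.3]
opening: 0.428
clip [array([ 0.2959, -0.2846]), array([ 0.2569, -0.2349]), array([ 0.2818, -0.2964]), array([ 0.2439, -0.2464])]
[ 0.33171657 -0.28308425  0.08826813] [ 5.23166114e-03  9.99048908e-01  5.82246802e-04 -4.32847674e-02] [-0.90345513 -0.00522001  2.22765949 -0.08091438  0.97561896 -2.41650403]
[[-0.996  0.011 -0.086]
 [ 0.01   1.     0.002]
 [ 0.086  0.001 -0.996]]
tool cm [-0.3  -0.18  5.42]
```

```bash
python3 -m crank '[[1,-0.1,-0.1,2.5,0,0,0],[1,-0.1,-0.1,2,0,0,0],[1,-0.1,0,0.9,0,0,0],[1,0,0,0,0,0,0],[1,0,0,0,0,0,0]]'
python3 - <<'E'
from h import *
for n in ['scene','side','wrist']: c=cam(n,n+'13.png')
s=get_state();print(s['eef_pos'],s['tcp_rot'],s['contact_force'])
a=cv2.imread('pics/scene13.png');b=cv2.imread('pics/side13.png');cv2.imwrite('pics/s13z.png',np.hstack([cv2.resize(a[90:170,230:330],(500,400),interpolation=cv2.INTER_CUBIC),cv2.resize(b[120:240,250:350],(333,400),interpolation=cv2.INTER_CUBIC)])[:,:800])
E
```

```text
time: 18.1
eef_pos: [0.3299, -0.2863, 0.035]
tcp_rot: [0.006, 0.999, 0.0, -0.043]
contact_force: [-0.5, -1.1, -1.7]
opening: 0.43
[ 0.33026984 -0.28670625  0.03554768] [ 6.10893603e-03  9.99061388e-01 -6.15157285e-04 -4.28794403e-02] [ 0.0454222   0.65843081 -0.52970541]
```

View pics/s13z.png

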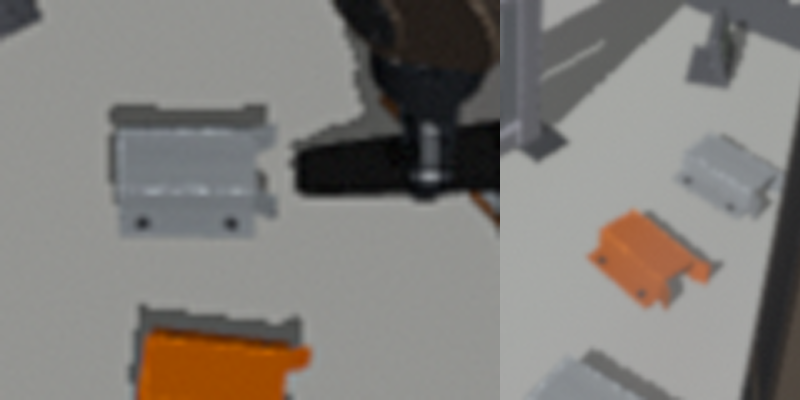

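View pics/wrist13.png

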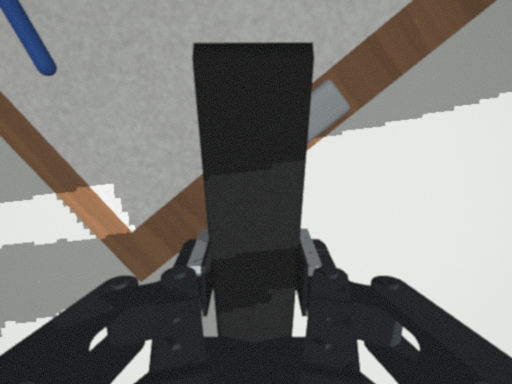

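```bash
python3 - <<'E'
from h import *
c=cam('scene')
Y=-.2857
print('pred holder top corners',[proj(c,(x,Y+d,.028)).round(1) for x in(.4434,.5353) for d in(-.0225,.0225)])
print('seen top: mouth',[(230+255/5,90+130/5),(230+252/5,90+190/5)],'back',[(230+120/5,90+128/5),(230+120/5,90+192/5)])
print('lips', [proj(c,(.429,Y+d,z)).round(1) for d in(-.027,.027) for z in (.0,.028)])
print('tip pred',[proj(c,(.417,-.2863+d,z)).round(1) for d in(-.019,.019) for z in (.009,)],'seen',(290,119.4),(290,128.8))
E
```

```text
pred holder top corners [array([280.6, 115. ]), array([280.8, 126.7]), array([253.4, 114.9]), array([253.3, 126.6])]
seen top: mouth [(281.0, 116.0), (280.4, 128.0)] back [(254.0, 115.6), (254.0, 128.4)]
lips [array([284.5, 118.2]), array([284.9, 113.9]), array([284.7, 132. ]), array([285.1, 127.9])]
tip pred [array([288.1, 118.7]), array([288.3, 128.5])] seen (290, 119.4) (290, 128.8)
```

```bash
python3 -m crank '[[1,-0.05,0.2,0.5,0,0,0],[1,-1,0,-0.09,0,0,0],[1,-1,0,-0.09,0,0,0],[1,-1,0,-0.09,0,0,0],[1,0,0,0,0,0,0]]'
python3 - <<'E'
from h import *
for n in ['scene']: c=cam(n,n+'14.png')
s=get_state();print(s['eef_pos'],s['tcp_rot'],s['contact_force'])
a=cv2.imread('pics/scene14.png');cv2.imwrite('pics/s14z.png',cv2.resize(a[90:170,230:330],(700,560),interpolation=cv2.INTER_CUBIC))
E
```

```text
time: 18.8
eef_pos: [0.3617, -0.2849, 0.03]
tcp_rot: [0.005, 0.999, -0.0, -0.043]
contact_force: [-0.5, -0.9, -1.4]
opening: 0.43
[ 0.36087486 -0.28454229  0.02968967] [ 5.44033967e-03  9.99039876e-01  3.75269206e-05 -4.34710068e-02] [ 0.37097671 -0.15749275 -1.03451453]
```

View pics/s14z.png

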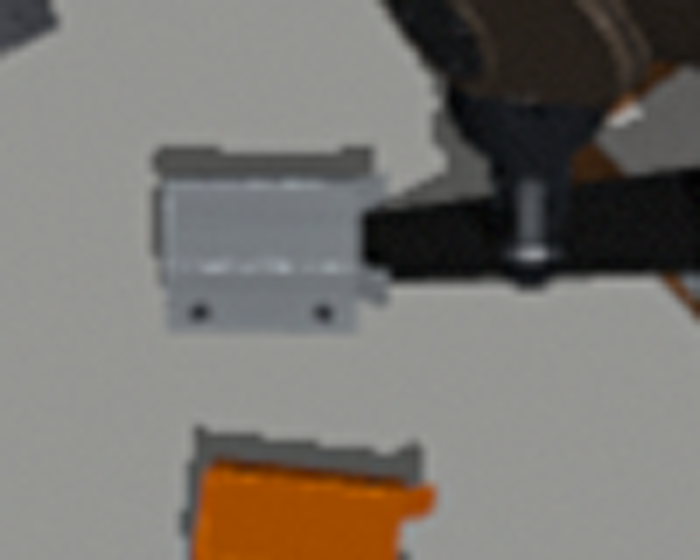

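```bash
python3 -m crank '[[1,-1,0,-0.09,0,0,0],[1,-1,0,-0.09,0,0,0],[1,-1,0,-0.09,0,0,0]]'
python3 -m crank '[[1,-1,0,-0.09,0,0,0],[1,-0.9,0,-0.09,0,0,0],[1,0,0,0,0,0,0]]'
python3 - <<'E'
from h import *
for n in ['scene','wrist']: c=cam(n,n+'15.png')
s=get_state();print(s['eef_pos'],s['tcp_rot'],s['contact_force'])
a=cv2.imread('pics/scene15.png');cv2.imwrite('pics/s15z.png',cv2.resize(a[90:170,230:330],(700,560),interpolation=cv2.INTER_CUBIC))
E
```

```text
time: 19.15
eef_pos: [0.3909, -0.2848, 0.0297]
tcp_rot: [0.006, 0.999, 0.0, -0.043]
contact_force: [0.1, -0.1, -0.7]
opening: 0.43
time: 19.45
eef_pos: [0.4104, -0.2853, 0.03]
tcp_rot: [0.006, 0.999, -0.0, -0.043]
contact_force: [-0.1, -0.5, -0.2]
opening: 0.431
[ 0.40919276 -0.28482708  0.02964947] [ 5.84779460e-03  9.99021954e-01  3.69145932e-04 -4.38269507e-02] [-0.94101375  0.06088592 -0.97207804]
```

View pics/s15z.png

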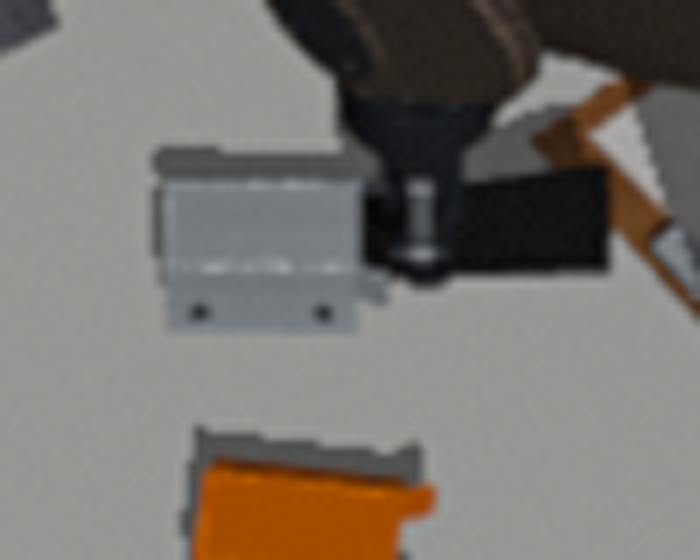

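View pics/wrist15.png

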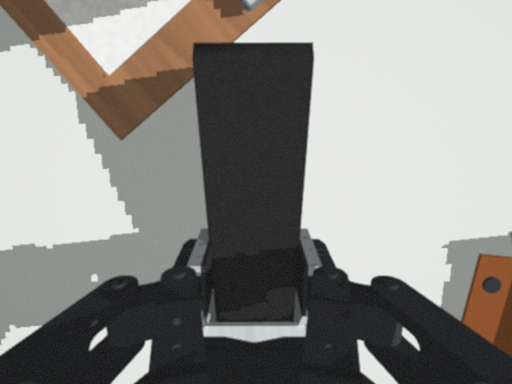

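```bash
python3 -m crank '[[1,-0.3,0,-0.03,0,0,0],[1,-0.04,0,0.5,0,-2.5,0],[1,-0.02,0,0.5,0,-2.5,0],[1,0,0,0,0,0,0],[1,0,0,0,0,0,0]]'
python3 - <<'E'
from h import *
for n in ['scene','wrist']: c=cam(n,n+'16.png')
s=get_state();print(s['eef_pos'],s['tcp_rot'],s['contact_force'])
E
```

```text
time: 20.05
eef_pos: [0.4117, -0.285, 0.0199]
tcp_rot: [0.006, 1.0, 0.0, -0.0]
contact_force: [0.6, 0.5, -1.2]
opening: 0.427
[ 0.411938   -0.28494571  0.01977978] [ 6.13760999e-03  9.99981117e-01  8.45516276e-05 -2.98616912e-04] [-0.362974    0.28350672 -0.43863019]
```

View pics/wrist16.png

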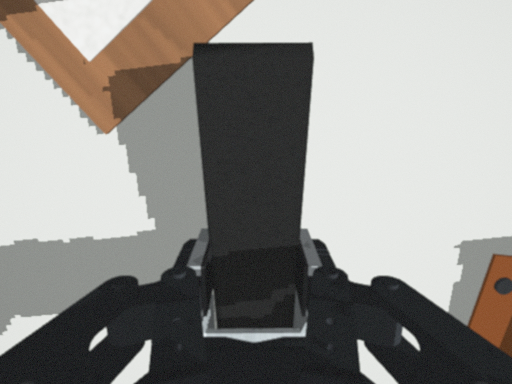

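```bash
python3 - <<'E'
from h import *
c=cam('wrist')
for z in (0,.004): print(z,[atz(c,p,z)[:2].round(4) for p in [(109,131),(193,57),(252,2)]])
print('butt top',[atz(c,p,.038)[:2].round(4) for p in [(194,45),(312,45)]])
print(proj(c,(.3245,-.304,0)),proj(c,(.3245,-.304,.035)),proj(c,(.3245,-.266,.035)))
E
```

```text
0 [array([ 0.356 , -0.3496]), array([ 0.3255, -0.3097]), array([ 0.3051, -0.2845])]
0.004 [array([ 0.3556, -0.3478]), array([ 0.3259, -0.309 ]), array([ 0.306 , -0.2845])]
butt top [array([ 0.3257, -0.3024]), array([ 0.3261, -0.2661])]
[206.36322293  54.36140976] [190.47673678  42.2205018 ] [310.73292135  40.66166184]
```

```bash
python3 -m crank '[[-1,0,0,0,0,0,0],[-1,0,0,0,0,0,0],[-1,0,0,0,0,0,0],[-1,0,0,0,0,0,0]]'
python3 -m crank '[[-1,1.5,0,0,0,0,0],[-1,1.5,0,0,0,0,0],[-1,1.5,0,0,0,0,0],[-1,0,0,0,0,0,0]]'
python3 -m crank '[[1,0,0,0,0,0,0],[1,0,0,0,0,0,0],[1,0,0,0,0,0,0],[1,0,0,0,0,0,0],[1,0,0,0,0,0,0]]'
python3 -m crank '[[1,0,0,0,0,0,0],[1,0,0,0,0,0,0]]'
python3 - <<'E'
from h import *
c=cam('wrist','wrist17.png')
E
```

```text
time: 20.6
eef_pos: [0.4122, -0.285, 0.0199]
tcp_rot: [0.006, 1.0, -0.0, 0.0]
contact_force: [-0.3, 0.4, -0.3]
opening: 0.998
time: 21.0
eef_pos: [0.3645, -0.2836, 0.0192]
tcp_rot: [0.007, 1.0, 0.001, -0.001]
contact_force: [-0.0, 0.6, 0.3]
opening: 1.002
time: 21.5
eef_pos: [0.3677, -0.2849, 0.0202]
tcp_rot: [0.006, 1.0, -0.001, 0.0]
contact_force: [0.0, -0.5, 1.7]
opening: 0.435
time: 21.7
eef_pos: [0.3677, -0.2849, 0.0202]
tcp_rot: [0.006, 1.0, -0.001, 0.001]
contact_force: [1.6, -1.3, 3.3]
opening: 0.433
```

View pics/wrist17.png

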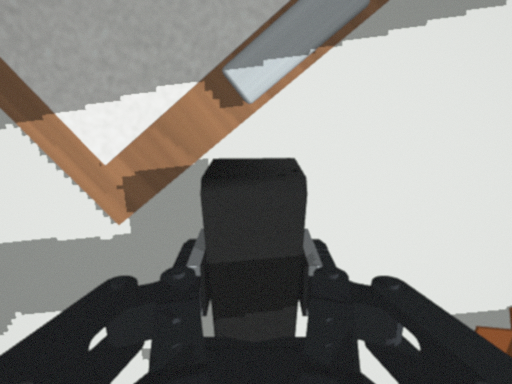

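```bash
python3 -m crank '[[1,-0.6,0,0,0,0,0],[1,-0.6,0,0,0,0,0],[1,-0.6,0,0,0,0,0],[1,-0.6,0,0,0,0,0],[1,-0.4,0,0,0,0,0]]'
python3 -m crank '[[1,-0.2,0,0,0,0,0],[1,-0.2,0,0,0,0,0],[1,0,0,0,0,0,0]]'
```

```text
time: 22.25
eef_pos: [0.3941, -0.2849, 0.0202]
tcp_rot: [0.006, 1.0, 0.0, -0.002]
contact_force: [-6.9, -0.7, 9.5]
opening: 0.434
time: 22.55
eef_pos: [0.3983, -0.2849, 0.0202]
tcp_rot: [0.006, 1.0, 0.0, -0.001]
contact_force: [-4.6, 0.2, 7.8]
opening: 0.438
```

```bash
python3 -m crank '[[1,-0.2,0,0,0,0,0],[1,0,0,0,0,0,0]]'
python3 -m crank '[[1,-0.2,0,0,0,0,0],[1,0,0,0,0,0,0]]'
python3 -m crank '[[1,-0.2,0,0,0,0,0],[1,0,0,0,0,0,0]]'
```

```text
time: 22.75
eef_pos: [0.4001, -0.2849, 0.0202]
tcp_rot: [0.006, 1.0, 0.0, -0.001]
contact_force: [-5.0, -0.4, 8.2]
opening: 0.432
time: 22.95
eef_pos: [0.4007, -0.2849, 0.0202]
tcp_rot: [0.005, 1.0, 0.001, -0.004]
contact_force: [-12.6, -0.3, 12.5]
opening: 0.435
time: 23.15
eef_pos: [0.4008, -0.2848, 0.0201]
tcp_rot: [0.004, 1.0, 0.001, -0.006]
contact_force: [-19.8, -1.0, 18.1]
opening: 0.431
```

```bash
python3 -m crank '[[-1,0,0,0,0,0,0],[-1,0,0,0,0,0,0],[-1,0,0,0,0,0,0],[-1,0,0,0,0,0,0],[-1,0,0,-2,0,0,0]]'
python3 -m crank '[[-1,0,0,-4,0,0,0],[-1,0,0,-4,0,0,0],[-1,3,0,-3,0,0,0],[-1,0,0,0,0,0,0],[-1,0,0,0,0,0,0]]'
python3 - <<'E'
from h import *
for n in ['wrist','scene','side']: c=cam(n,n+'18.png')
s=get_state();print(s['eef_pos'],s['tcp_rot'])
E
```

```text
time: 23.65
eef_pos: [0.4035, -0.2829, 0.0373]
tcp_rot: [0.006, 1.0, 0.002, -0.002]
contact_force: [0.4, 0.2, -0.3]
opening: 1.0
time: 24.15
eef_pos: [0.3752, -0.2847, 0.1504]
tcp_rot: [0.006, 1.0, -0.001, 0.001]
contact_force: [-0.5, 0.0, -0.8]
opening: 1.002
[ 0.37473611 -0.28366961  0.14800261] [ 0.00592929  0.99998106  0.00130734 -0.00100687]
```

View pics/wrist18.png

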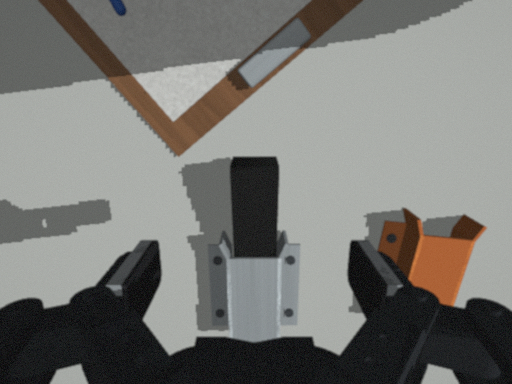

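View pics/scene18.png

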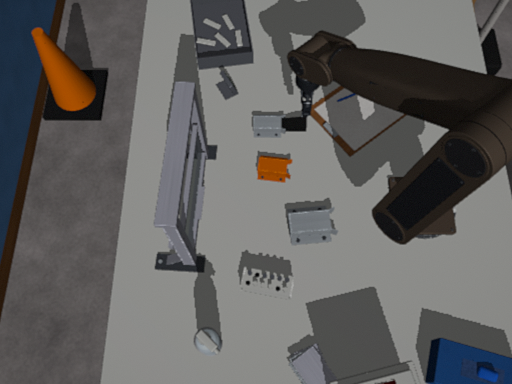

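View pics/side18.png

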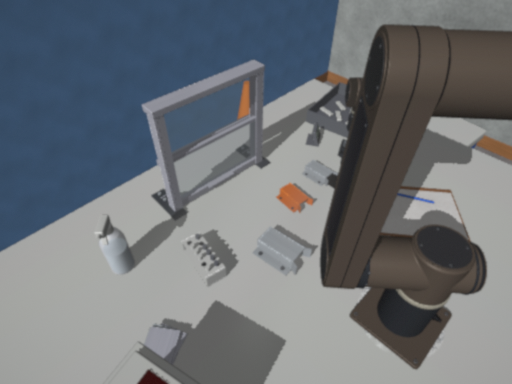

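```bash
python3 - <<'E'
from h import *
c=cam('wrist')
print('butt bottom',atz(c,(254,157),0),'butt top bevel',atz(c,(255,166),.039),'mouth',atz(c,(254,257),.028))
c=cam('side')
print([(x['location'],x['p']) for x in place_of('hatch_edge','side')], )
for z in (.004,.010,.021): print(z,proj(c,(.703,.008,z)))
E
```

```text
butt bottom [ 0.3572194  -0.28313746  0.        ] butt top bevel [ 0.35626863 -0.2824637   0.039     ] mouth [ 0.43881386 -0.28414102  0.028     ]
[([220.9, 183.9], 0.81)]
0.004 [219.61724851 183.51195329]
0.01 [219.50466113 182.30478822]
0.021 [219.29628273 180.07054906]
```

```bash
python3 -m crank '[[-1,0,0,0,0,0,0]]'; python3 -c "
from plant import *
print(sign_off())"
```

```text
time: 24.55
eef_pos: [0.375, -0.2842, 0.1488]
tcp_rot: [0.006, 1.0, 0.001, -0.001]
contact_force: [0.1, -0.6, 0.1]
opening: 1.004
the job is handed in; nothing more can be done
None
```

The hatch is shut on its bumpers and the wedge is home in the small grey holder. I handed the job in at 24.6 s, gripper open and clear.

- **Hatch:** I gripped the wedge near its butt and drew it back in 2–3 mm steps, with 5–8 N of drag. The pull force fell away after about 95 mm. The last side-camera check put the hatch's lower edge at about 4 mm, which is shut.
- **Wedge:** I pushed the wedge in until it stopped at the predicted home position, with about 20 N of push. The last wrist picture measured about 82 mm standing out against the nominal 85, which is within measuring error. It then stayed put when I let go.
- **Not flat all the way in:** A clipboard with a raised clip lay under the start of the insertion path. I fed the first 55 mm or so of the wedge in with its butt raised about 5° and the tip 2–3 mm off the counter. Then I levelled it, re-gripped nearer the butt, and slid the last 34 mm flat on the counter.
- **Bystanders:** I touched neither the rack, timer, spray bottle nor the other two holders, and the final scene picture shows them looking unmoved.
- **Disagreements:** Two camera readings did not match: the first far view of the wedge was 5 mm off sideways from the close one, and the scene and wrist cameras differed by 2–3 mm on the holder. I settled the first with the closer picture and took a middle value for the second. The sideways force stayed near zero during insertion.

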